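# Work the weighed tea tin back into the packed row of the tilted rack

## Robot

A 6-joint arm with a two-finger parallel gripper is mounted at the origin on the work surface. World frame = base frame: x ahead of the robot, y to its left, z up, the work surface at z = 0. Lengths are in mm, angles in degrees, forces in N, time in s.
With the tool pointing down it reaches from about 300 to 875 mm from the base axis. Payload 6.4 kg.
Tool frame: the origin (TCP) lies at the very end of the fingers, on their centre line; the grasp point (between the pads) lies 19 mm behind it (r.tcp_to_grasp is the distance from the TCP to the grasp point, in mm); z points along the fingers, x is the direction in which the jaws open and shut, and the axes are right-handed (so a half turn about z gives the same grasp; the last joint's range is limited). The gripper opens to 85 mm and grips with 20 to 120 N. Pads are 22 mm wide; open, the fingers measure 114 mm over their backs; the gripper's body (76 mm by 85 mm) begins 54 mm behind the grasp point. The pads swing forward as they close: fully open they stand 13 mm farther back than shut.
Start: joints at [65.071, 10.359, 92.074, -0, 77.567, -11.82], TCP at [130.402, 560.033, 231.288] pointing down, gripper open.
Joint ranges: [-171.53, 171.53], [-51.25, 118.39], [17.06, 147.69], [-65.23, 245.23], [0, 150.52], [-178.68, 178.68]. Speed limits (degrees/s): [147.25, 147.25, 172.46, 180, 180, 180].

## Interface

Orientations are given as a 3x3 rotation matrix whose columns are the frame's x, y, z axes.
In Python, from station import r gives the robot as it stands.
- The arm moves only by the tool arm_command, never from a script. Its argument "motion" is a list of rows, each a list of 5 numbers: the closure, from 0 (fully open) to 1 (shut), then the shift along the world's x, y, z in cm, then the turn about the world's z in degrees. In form: [[claw, tx, ty, tz, twist], ...]. A call has exactly 5 rows; each row is the pose to reach, as a shift and turn from the pose commanded when the call began; what a row does not reach only later rows make up. A row lasts 1/8 s, in which the tool goes at most 62.5 mm and 10.7 degrees, less where a joint would pass 70% of its speed; a pose out of reach is approached as far as the arm can. A call with a gripper value outside its range is refused whole. The fingers move at their own pace and stop on an object; the grip force is fixed at half the most. Time passes only in rows, so rows that repeat a pose let the fingers close, or fill a call up. It gives the time, the measured TCP pose, the force and the opening at its end, in the units of the state.
- r.state(): the state, without advancing time (a new reading comes with each control period).
- r.capture(name): name is "side" or "top" or "wrist"; returns the picture (400x640x3 uint8, red, green, blue); there is no depth.
- r.get_calibration(name): a dict with "fx", "fy", "cx", "cy" (pixels), "R" (3x3) and "t" (3): a world point X has camera coordinates R X + t; the wrist camera has in their place "T_tool_cam" (4x4, takes a point from camera to tool coordinates, whose origin is the TCP and whose axes are the tool frame's). Camera axes: x right, y down, z forward; pixel columns grow to the right and rows downward; lengths in mm; the calibration is good to about 2 mm. A picture is of the moment at which its call begins: read the wrist's pose just before it. get_calibration takes no time and is no camera call.
- r.finish_job(): hands the job in, once; it reports no verdict.
The state is a dict: "t": time; "joint_positions": joint angles; "dq": joint speeds; "tau": joint torques, N m; "tool_pos": TCP position; "tool_rot": TCP orientation; "wrist_force": force on the tool from outside, world axes, zero at the start; "torque": the same for the moment, N m; "gripper_width": finger opening in mm.
Only numpy, scipy, OpenCV 4.12 (cv2) and the standard library are available. Lean on these libraries where they do the work, as an engineer would, in place of code of your own. Each camera call takes 0.05 s, during which the arm holds its last target. There are 200 camera calls.

## Task

The blue tea tin on the bench scale has been filled and weighed: put it back into the gap in the row of tins in the tilted rack. The gap has closed up to about half a tin, so ease the neighbours apart with it and push it fully home, right way up, until it stands on the rack's floor level with the others; all seven tins must end standing straight and fully down, and none may be knocked over or pulled out of the rack on the way. Do not drop the blue tin, and leave the cups and the jar where they are.

Things in the scene. Friction and masses are not known exactly. Their poses are not given: they have to be found in the camera images.
- row (a point): middle of the inner floor of the tilted rack's trough, 48 mm above the bench. y runs level along the row. z points out of the open top along the standing tins, leaning 30 degrees from vertical towards the robot's side, so tins go in along -z; x is across the row, away from the robot and up. The rack's position and yaw vary; it may be left or right of the scale
- rack: fixed sheet-metal rack: a trough on legs. Inside it is 246 mm long (row y -123 to +123 mm) between end cheeks 119 mm high and 96 mm across: the side nearer the robot (row x = -48 mm), on which the tins lean, is 118 mm high, the far lip (row x = +48 mm) 34 mm; walls 2 to 3 mm. A tin let go between its neighbours slides down by its weight or a light push. Origin on the bench, 48 mm straight under the floor's middle
- tea_tin_mid (a point): the blue-banded tea tin to be put away, upright on the scale at the start. Its centre, 65 mm above its underside. All seven tins are alike: steel, 90 mm wide (own x), 34 mm thick (own y), 130 mm tall (own z), 0.15 to 0.31 kg, slippery (friction about 0.2), long top and bottom edges rounded to 5 mm, lid fixed and flush, a panel of the band's colour on top; either broad face may face either way
- scale_top (a point): middle of the steel pan (140 x 150 mm) of the bench scale, 56 mm above the bench; the scale (200 x 160 mm) is fixed and carries the blue tin at the start
- tin1_mid (a point): green-banded tin, loose in the rack: its centre, axes as the blue tin's (own z along the row's z). 1st from the row's +y end, next to the cheek
- tin2_mid (a point): cream-banded tin, loose in the rack: its centre, axes as the blue tin's (own z along the row's z). 2nd from the row's +y end
- tin3_mid (a point): terracotta-banded tin, loose in the rack: its centre, axes as the blue tin's (own z along the row's z). 3rd from the row's +y end, beside the gap. The gap between it and the light brown tin is 13 to 19 mm wide at the start; the other tins stand 1 to 9 mm apart and from the cheeks. With all seven in, 8 mm of play is left in the row. A tin pushed near its top leans first and stands back when let go
- tin4_mid (a point): light brown-banded tin, loose in the rack: its centre, axes as the blue tin's (own z along the row's z). beside the gap, on its -y side
- tin5_mid (a point): yellow-banded tin, loose in the rack: its centre, axes as the blue tin's (own z along the row's z). 2nd from the row's -y end
- tin6_mid (a point): dark olive-banded tin, loose in the rack: its centre, axes as the blue tin's (own z along the row's z). 1st from the row's -y end, next to the cheek
- measure_a: small steel measuring cup, 62 mm across, 50 mm tall, standing loose on the bench; origin at the centre of its underside. A bystander
- measure_b: second small steel measuring cup, the same size, loose on the bench; origin at the centre of its underside. A bystander
- jar: amber glass jar with a wooden lid, 68 mm across, 110 mm tall, loose on the bench between the robot and the rack and scale; origin at the centre of its underside. A bystander

How it is judged:
By the outcome, as a careful person would: the job done as asked, in the order asked, and still so for the second after the job is handed in, with the robot touching nothing.
It also fails if it takes over 64 s, if anything falls off the work surface, if the arm or the gripper's body presses on something with over 40 N, if the wrist force passes 120 N, or if a joint passes its speed limit or range.

## Working session

There is one attempt and no reset: what is moved stays moved. The work goes in short steps, Python scripts to look and compute and a tool call to move; the robot and the scene stay as the last step left them, time stands still between calls to the robot, and variables do not carry over. Pictures are saved under pics/ and viewed, about 8 in all and at most 12, crops included, and the job is handed in when it is done.

Besides the shell and the picture viewer there is one more tool, called after ">>>" as a command line: name --pt "numbers of a row" for each row, then --argument value for the rest. arm_command: Moves the arm, as the interface text tells. Its arguments: {"type":"object","properties":{"motion":{"type":"array","items":{"type":"array","items":{"type":"number"}}}},"required":["motion"]}

```bash
ls; mkdir -p pics
python3 - <<'E'
from station import r
import cv2,numpy as np,pickle
np.set_printoptions(precision=2,suppress=True)
s=r.state();print(s['tool_pos'],s['tool_rot'],s['gripper_width'])
d={}
for n in ('side','top'):
    im=r.capture(n);c=r.get_calibration(n);cv2.imwrite(f'pics/{n}0.png',im[:,:,::-1]);print(n,c['fx'],c['cx'],c['cy'],'cam at',-np.array(c['R']).T@np.array(c['t']),np.array(c['R'])[2])
print(r.get_calibration('wrist'))
E
```

```text
pics
[130.14 559.51 230.37] [[ 0.23  0.97 -0.  ]
 [ 0.97 -0.23 -0.  ]
 [-0.   -0.   -1.  ]] 85.1681940836285
side 485.200188280114 313.36343908156516 187.8710354716506 cam at [ 454.12 -908.16 1159.62] [ 0.02  0.66 -0.75]
top 388.0884104577117 320.36651066781195 197.93358158383245 cam at [ 362.74   21.69 1216.3 ] [ 0.12 -0.03 -0.99]
{'fx': 348.1469786312935, 'fy': 348.1469786312935, 'cx': 319.0840065371476, 'cy': 202.66371701701303, 'T_tool_cam': array([[   1.  ,   -0.  ,    0.  ,   -1.01],
       [   0.  ,    0.96,    0.27,  -67.47],
       [  -0.  ,   -0.27,    0.96, -142.36],
       [   0.  ,    0.  ,    0.  ,    1.  ]])}
```

View pics/top0.png

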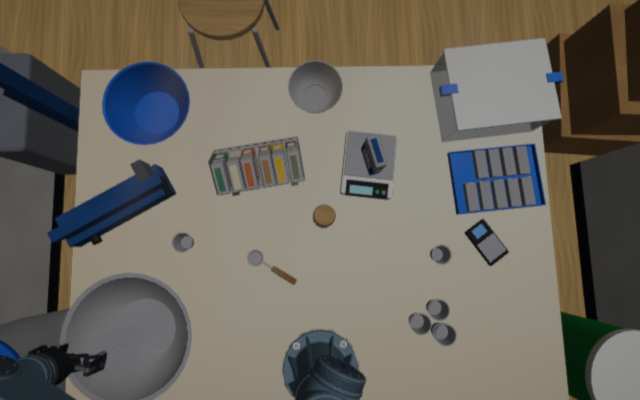

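View pics/side0.png

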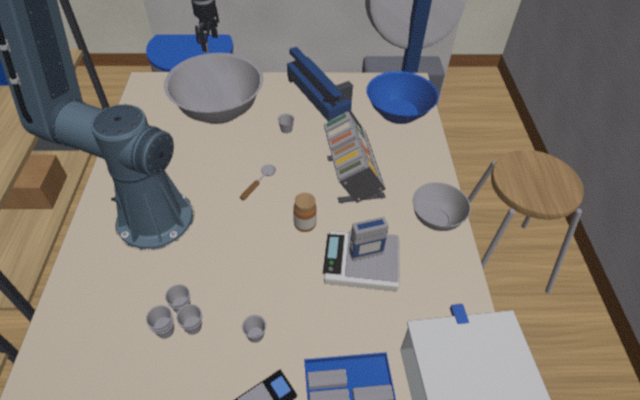

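```bash
cat > h.py <<'E'
from station import r
import cv2,numpy as np
np.set_printoptions(precision=2,suppress=True)
def ray(n,uv):
    c=r.get_calibration(n);R=np.array(c['R']);t=np.array(c['t'])
    if n=='wrist':raise 0
    d=R.T@np.array([(uv[0]-c['cx'])/c['fx'],(uv[1]-c['cy'])/c['fy'],1]);return -R.T@t,d
def onz(n,uv,z):
    o,d=ray(n,uv);return o+d*(z-o[2])/d[2]
def proj(n,X):
    c=r.get_calibration(n);p=np.array(c['R'])@np.array(X)+np.array(c['t']);return c['fx']*p[0]/p[2]+c['cx'],c['fy']*p[1]/p[2]+c['cy']
def tri(a,b):
    A=[];y=[]
    for n,uv in (('top',a),('side',b)):
        o,d=ray(n,uv);d=d/np.linalg.norm(d);P=np.eye(3)-np.outer(d,d);A.append(P);y.append(P@o)
    x=np.linalg.lstsq(np.vstack(A),np.hstack(y),rcond=None)[0]
    return x,np.linalg.norm(np.hstack(y)-np.vstack(A)@x)
E
python3 - <<'E'
from h import *
a=cv2.imread('pics/top0.png');b=cv2.imread('pics/side0.png')
A=cv2.resize(a[125:205,200:400],None,fx=4,fy=4,interpolation=cv2.INTER_CUBIC)
B=cv2.resize(b[105:205,300:400],None,fx=2.8,fy=2.8,interpolation=cv2.INTER_CUBIC)
C=cv2.resize(b[205:300,310:420],None,fx=2.8,fy=2.8,interpolation=cv2.INTER_CUBIC)
o=np.zeros((600,800,3),np.uint8);o[:320]=A;o[320:600,:280]=B;o[320:586,300:608]=C
cv2.imwrite('pics/c0.png',o)
E
```

```text
(no output)
```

View pics/c0.png

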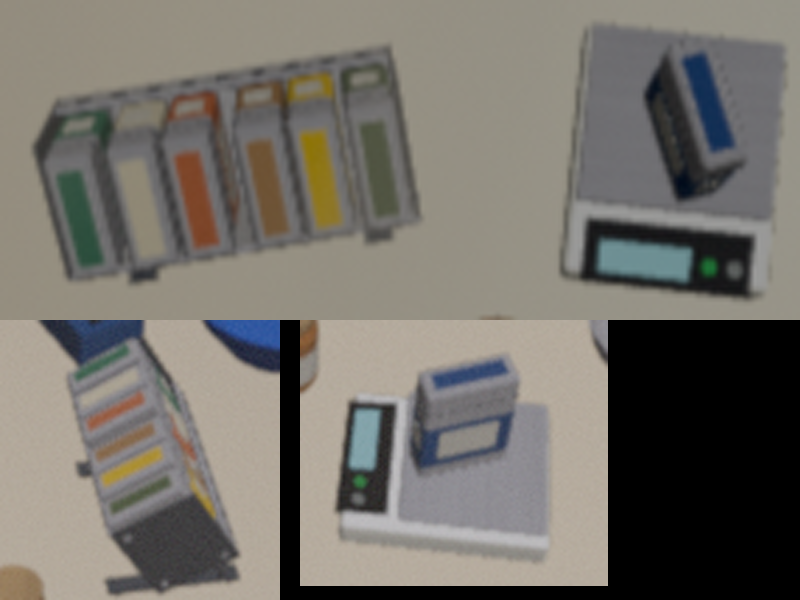

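Run:
```python
from h import *
a=cv2.imread('pics/top0.png');b=cv2.imread('pics/side0.png')
def blob(im,seed,box):
    # seed-colour mask in crop, blob containing seed
    x0,y0,x1,y1=box;S=4
    c=cv2.resize(im[y0:y1,x0:x1],None,fx=S,fy=S,interpolation=cv2.INTER_LINEAR)
    L=cv2.cvtColor(c,cv2.COLOR_BGR2LAB).astype(float)
    s=(int((seed[0]-x0)*S),int((seed[1]-y0)*S))
    m=(np.linalg.norm(L-np.median(L[s[1]-3:s[1]+4,s[0]-3:s[0]+4].reshape(-1,3),0),axis=2)<16).astype(np.uint8)
    n,l,st,ce=cv2.connectedComponentsWithStats(m)
    k=l[s[1],s[0]];cn=cv2.findContours((l==k).astype(np.uint8),0,1)[0][0]
    return ((np.array(ce[k])+.5)/S-.5+[x0,y0]),st[k,4]/S/S,cv2.minAreaRect(cn)
bt=(200,125,400,205);bs=(300,105,420,300)
T=dict(green=(80,215),cream=(145,205),terra=(197,200),brown=(268,188),yellow=(321,180),olive=(378,167),blue=(708,100))
Sd=dict(green=(102,362),cream=(110,385),terra=(115,410),brown=(125,440),yellow=(133,466),olive=(140,494))
Z={k:159.1 for k in Sd};Z['blue']=186
P={}
for k in T:
    ca,ar,rect=blob(a,(200+T[k][0]/4,125+T[k][1]/4),bt)
    sd=(300+Sd[k][0]/2.8,105+(Sd[k][1]-320)/2.8) if k in Sd else (310+170/2.8,205+55/2.8)
    cb,br,_=blob(b,sd,bs)
    x,e=tri(ca,cb);z=onz('top',ca,Z[k]);P[k]=z
    print(k,ca,ar,cb,br,'tri',x,e,'top',z,'side',onz('side',cb,Z[k]))
    if k=='blue':
        q=cv2.boxPoints(rect)/4+[200,125];q=np.array([onz('top',p,186)[:2] for p in q]);
        for i in range(2):v=q[i+1]-q[i];print(np.linalg.norm(v),np.degrees(np.arctan2(v[1],v[0])))
ks=list(Sd);M=np.array([P[k][:2] for k in ks]);c=M.mean(0);u=np.linalg.svd(M-c)[2][0];u*=np.sign(u[1])
print('ydir',u,np.degrees(np.arctan2(u[1],u[0])),'res',(M-c)@[-u[1],u[0]],'y',(M-c)@u, np.diff((M-c)@u),c)
# bottom corners of cheeks etc: jar
for n,uv in (('jar top',(324,215)),):print(n,onz('top',uv,110))
# scale pan corners in top
for p in ((590,28),(785,40),(772,215),(578,200)):print('pan',onz('top',(200+p[0]/4,125+p[1]/4),56))
```

```text
green [219.61 179.49] 136.3125 [335.7  119.61] 75.5625 tri [548.72 265.55 158.77] 0.4729272529270586 top [549.   265.52 159.1 ] side [548.35 265.07 159.1 ]
cream [234.92 176.55] 178.6875 [338.73 129.01] 107.375 tri [556.49 224.33 156.01] 0.47479455782152086 top [556.26 223.78 159.1 ] side [555.84 220.74 159.1 ]
terra [248.62 174.37] 129.75 [340.61 137.14] 77.5625 tri [561.01 186.54 156.8 ] 1.3057868337125258 top [561.52 186.29 159.1 ] side [559.85 183.75 159.1 ]
brown [266.39 171.38] 142.9375 [344.05 147.95] 103.5 tri [568.42 137.49 158.25] 0.7776158833056285 top [568.81 137.46 159.1 ] side [567.77 136.44 159.1 ]
yellow [279.6  168.91] 129.3125 [346.57 156.98] 72.875 tri [574.42 101.1  156.68] 1.4494071499398322 top [574.98 101.03 159.1 ] side [573.11  98.37 159.1 ]
olive [294.35 166.79] 142.125 [349.55 166.98] 69.3125 tri [580.11  60.27 156.65] 0.6316639479788858 top [580.06  60.22 159.1 ] side [579.35  57.78 159.1 ]
blue [376.54 150.2 ] 113.375 [370.06 224.  ] 96.3125 tri [ 616.13 -165.83  183.57] 0.3178336452814784 top [ 615.76 -165.37  186.  ] side [ 615.5  -167.73  186.  ]
14.260595572570942 -73.35475321719646
65.34365290044893 -165.25605861256935
ydir [-0.15  0.99] 98.6164402731004 res [ 0.47 -0.46 -0.04  0.07 -0.57  0.52] y [ 104.39   62.03   24.17  -25.2   -62.14 -103.25] [-42.36 -37.86 -49.37 -36.94 -41.1 ] [565.1  162.38]
jar top [448.15 -19.98 110.  ]
pan [ 706.85 -101.65   56.  ]
pan [ 694.45 -252.29   56.  ]
pan [ 557.74 -235.39   56.  ]
pan [572.59 -87.76  56.  ]
```

>>> arm_command --pt "0 2 -6 1 5" --pt "0 4 -12 2 10" --pt "0 7 -18 2 15" --pt "0 10 -24 2 20" --pt "0 13 -29 2 25"

```text
t: 0.72
tool_pos: [256.5, 275.2, 251.2]
tool_rot: [[-0.21, 0.978, 0.0], [0.978, 0.21, 0.0], [0.0, 0.001, -1.0]]
wrist_force: [1.2, 0.2, 0.5]
gripper_width: 85.4
```

>>> arm_command --pt "0 6 -6 1 2" --pt "0 10 -11 1 3" --pt "0 14 -15 1 3" --pt "0 18 -20 1 3" --pt "0 22 -24 1 3"

```text
t: 1.35
tool_pos: [467.8, 44.9, 261.2]
tool_rot: [[-0.256, 0.967, 0.0], [0.967, 0.256, 0.0], [0.0, 0.0, -1.0]]
wrist_force: [1.1, 1.6, 0.2]
gripper_width: 85.4
```

>>> arm_command --pt "0 4 -5 0 0" --pt "0 8 -10 0 0" --pt "0 12 -15 0 0" --pt "0 15 -19 0 0" --pt "0 15 -19 0 0"

```text
t: 1.98
tool_pos: [617.7, -146.6, 259.2]
tool_rot: [[-0.253, 0.967, -0.002], [0.967, 0.253, 0.0], [0.001, -0.002, -1.0]]
wrist_force: [0.7, 0.9, -0.1]
gripper_width: 85.4
```

```bash
cat >> h.py <<'E'
def wr(name):
    s=r.state();im=r.capture('wrist');cv2.imwrite(f'pics/{name}.png',im[:,:,::-1]);np.savez(f'pics/{name}.npz',p=s['tool_pos'],R=s['tool_rot']);return s
def won(name,uv,z):
    f=np.load(f'pics/{name}.npz');c=r.get_calibration('wrist');T=np.array(c['T_tool_cam'])
    d=f['R']@T[:3,:3]@np.array([(uv[0]-c['cx'])/c['fx'],(uv[1]-c['cy'])/c['fy'],1]);o=f['R']@T[:3,3]+f['p']
    return o+d*(z-o[2])/d[2]
def st():
    s=r.state();R=np.array(s['tool_rot']);print('t',s['t'],'p',np.array(s['tool_pos']),'jaw',np.degrees(np.arctan2(R[1,0],R[0,0])),'F',np.array(s['wrist_force']),'M',np.array(s['torque']),'w',s['gripper_width']);return s
E
python3 - <<'E'
from h import *
st();wr('w1')
a=cv2.imread('pics/w1.png');h=cv2.cvtColor(a,cv2.COLOR_BGR2HSV)
m=cv2.inRange(h,(105,110,40),(125,255,255))
for c in cv2.findContours(m,0,1)[0]:
    if cv2.contourArea(c)>150:
        rr=cv2.minAreaRect(c);q=np.array([won('w1',p,186)[:2] for p in cv2.boxPoints(rr)])
        print(rr,won('w1',rr[0],186),[(np.linalg.norm(v),np.degrees(np.arctan2(v[1],v[0]))) for v in (q[1]-q[0],q[2]-q[1])])
E
```

```text
t 1.975 p [ 617.67 -146.56  259.22] jaw 104.6741068677187 F [ 0.69  0.94 -0.09] M [-0.02 -0.02  0.01] w 85.41961567228789
((9.5, 333.0), (40.0, 19.0), 90.0) [ 759.89 -339.55  186.  ] [(np.float64(13.34251079941388), np.float64(104.55914869609713)), (np.float64(34.04173566108714), np.float64(1.6748774662493868))]
((289.01019287109375, 203.4998016357422), (103.54986572265625, 28.075782775878906), 88.83085632324219) [ 615.7  -168.06  186.  ] [(np.float64(17.35165056790078), np.float64(105.78395119209351)), (np.float64(69.26143102002614), np.float64(15.052983502216858))]
((35.5, 65.5), (131.0, 71.0), 90.0) [ 571.94 -329.13  186.  ] [(np.float64(39.19403249782133), np.float64(104.66207733712241)), (np.float64(72.38117366267623), np.float64(3.8594967819249404))]
```

View pics/w1.png

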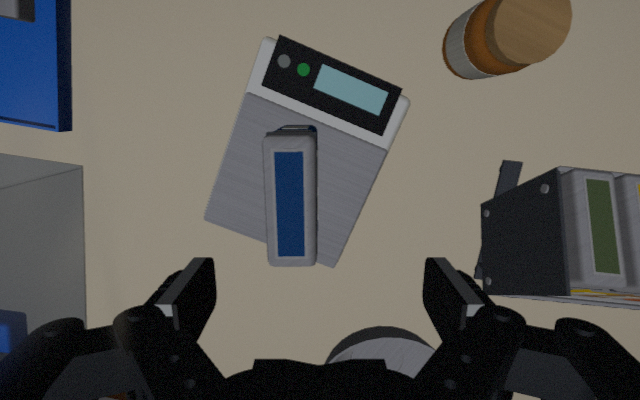

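>>> arm_command --pt "0 1.9 -1.6 0 0.7" --pt "0 1.9 -1.6 -4 0.7" --pt "0 1.9 -1.6 -8 0.7" --pt "0 1.9 -1.6 -11 0.7" --pt "0 1.9 -1.6 -11.1 0.7"

```text
t: 2.65
tool_pos: [633.5, -157.0, 147.5]
tool_rot: [[-0.27, 0.963, -0.006], [0.963, 0.27, 0.003], [0.004, -0.005, -1.0]]
wrist_force: [0.3, -0.7, 0.0]
gripper_width: 85.4
```

>>> arm_command --pt "1 0 0 0 0" --pt "1 0 0 0 0" --pt "1 0 0 0 0" --pt "1 0 0 0 0" --pt "1 0 0 0 0"

```text
t: 3.28
tool_pos: [637.0, -159.7, 152.1]
tool_rot: [[-0.269, 0.963, 0.003], [0.963, 0.269, -0.001], [-0.002, 0.002, -1.0]]
wrist_force: [0.4, -0.7, 6.2]
gripper_width: 33.6
```

>>> arm_command --pt "1 0 0 1 0" --pt "1 0 0 3 0" --pt "1 0 0 5 0" --pt "1 0 0 7 0" --pt "1 0 0 7 0"

```text
t: 3.9
tool_pos: [637.3, -159.8, 223.5]
tool_rot: [[-0.269, 0.963, 0.005], [0.963, 0.269, -0.002], [-0.003, 0.004, -1.0]]
wrist_force: [-0.1, 0.6, -1.0]
gripper_width: 33.2
```

Run:
```python
from h import *
st()
im=r.capture('side');b=im[:,:,::-1];cv2.imwrite('pics/s2.png',b)
cv2.imwrite('pics/s2c.png',cv2.resize(b[130:300,280:480],None,fx=3,fy=3,interpolation=cv2.INTER_CUBIC))
```

```text
t 3.9 p [ 637.31 -159.76  223.54] jaw 105.59232869789359 F [-0.09  0.61 -1.02] M [-0.07 -0.04 -0.02] w 33.16217447036647
```

View pics/s2c.png

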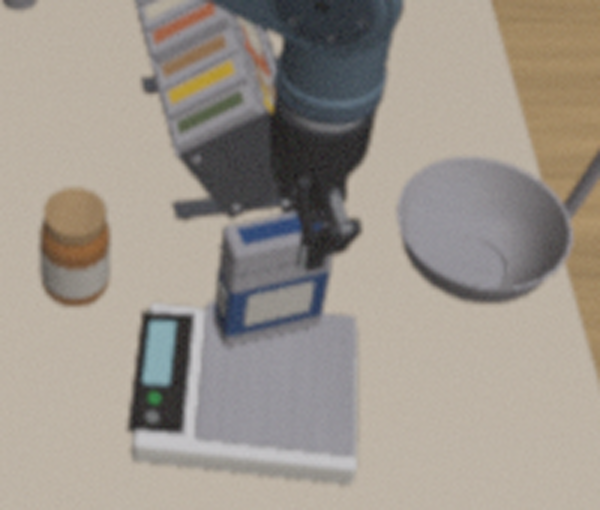

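>>> arm_command --pt "1 4 0 0 -5" --pt "1 8 0 0 -10" --pt "1 12 -0.5 0 -15" --pt "1 16 -1 0 -20" --pt "1 16.3 -1 0 -20"

```text
t: 4.58
tool_pos: [799.5, -169.0, 215.8]
tool_rot: [[0.077, 0.997, -0.004], [0.997, -0.077, 0.002], [0.001, -0.004, -1.0]]
wrist_force: [-0.7, 0.2, -1.8]
gripper_width: 33.3
```

>>> arm_command --pt "1 0 0 -3 0" --pt "1 0 0 -6 0" --pt "1 0 0 -9.3 0" --pt "1 0 0 -9.3 0" --pt "1 -1 0 -9.3 0"

```text
t: 5.2
tool_pos: [788.9, -169.1, 128.1]
tool_rot: [[0.076, 0.997, 0.0], [0.997, -0.076, -0.0], [-0.0, 0.0, -1.0]]
wrist_force: [0.5, -0.4, -0.5]
gripper_width: 33.1
```

Run:
```python
from h import *
st()
im=r.capture('side');b=im[:,:,::-1];cv2.imwrite('pics/s3.png',b)
A=cv2.resize(b[130:300,280:480],None,fx=2.2,fy=2.2,interpolation=cv2.INTER_CUBIC)
wr('w3');B=cv2.imread('pics/w3.png')
o=np.zeros((374,1000,3),np.uint8)[:,:800];o[:,:440]=A;o[:225,440:]=cv2.resize(B,(360,225));cv2.imwrite('pics/c3.png',o)
```

```text
t 5.2 p [ 788.92 -169.13  128.08] jaw 85.62793586193243 F [ 0.54 -0.35 -0.53] M [ 0.01 -0.01 -0.06] w 33.081004062182345
```

View pics/c3.png

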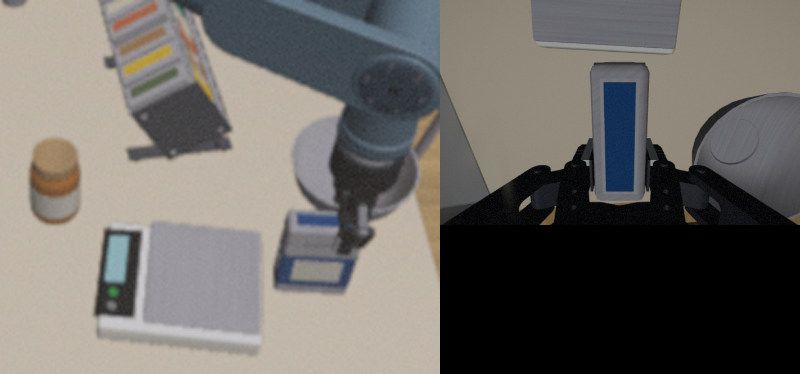

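>>> arm_command --pt "1 -1.2 0 0 0" --pt "1 -2.1 0 0 0" --pt "1 -3 0 0 0" --pt "1 -3.8 0 0 0" --pt "1 -4.6 0 0 0"

```text
t: 5.92
tool_pos: [743.0, -169.3, 128.0]
tool_rot: [[0.077, 0.997, 0.002], [0.997, -0.077, -0.0], [-0.0, 0.002, -1.0]]
wrist_force: [5.2, -0.3, 1.0]
gripper_width: 33.2
```

```bash
cat >> h.py <<'E'
def tilt(name):
    # tilt from blue top panel in wrist view: intersect panel near/far mid edge rays with tin's plane (tool y,z through TCP)
    a=cv2.imread(f'pics/{name}.png');h=cv2.cvtColor(a,cv2.COLOR_BGR2HSV)
    m=cv2.inRange(h,(105,110,40),(125,255,255));n,l,s,c=cv2.connectedComponentsWithStats(m)
    ok=[i for i in range(1,n) if s[i,4]>150 and abs(c[i,0]-322)<40]
    if not ok: print('no panel');return
    k=max(ok,key=lambda i:s[i,4]);ys,xs=np.where(l==k)
    C=r.get_calibration('wrist');T=np.array(C['T_tool_cam']);P=[]
    for v in (ys.min(),ys.max()):
        u=xs[ys==v].mean();d=T[:3,:3]@np.array([(u-C['cx'])/C['fx'],(v-C['cy'])/C['fy'],1]);P.append((d,T[:3,3]))
    (d1,o1),(d2,o2)=P
    # solve t1,t2: |p2-p1|=panel length in tool yz, far end distance from grasp known -> scan-free: use far-edge dist & length
    from scipy.optimize import least_squares
    L=69.3
    def f(q):
        th,=q[:1];e=np.array([np.cos(th),-np.sin(th)])  # tin x in tool (y,z): up=-z
        n=np.array([-np.sin(th),-np.cos(th)]) # tin z
        g=np.array([0,-19.]);ctr=g-A*e+(65-Hh)*n
        out=[]
        for (d,o),s in zip(P,(-L/2,L/2)):
            p=ctr+s*e-o[1:];out.append((p[0]*d[2]-p[1]*d[1])/np.linalg.norm(d))
        return out
    A,Hh=22.9,50
    q=least_squares(f,[0.3]);print('px rows',ys.min(),ys.max(),'tilt',np.degrees(q.x),'res mm',q.fun)
E
python3 - <<'E'
from h import *
tilt('w3');st();wr('w4');tilt('w4')
b=r.capture('side')[:,:,::-1]
A=cv2.resize(b[130:300,280:480],None,fx=2.2,fy=2.2,interpolation=cv2.INTER_CUBIC)
B=cv2.imread('pics/w4.png')
o=np.zeros((374,800,3),np.uint8);o[:,:440]=A;o[:225,440:]=cv2.resize(B,(360,225));cv2.imwrite('pics/c4.png',o)
E
```

```text
px rows 146 339 tilt [-5.18] res mm [ 0.17 -1.41]
t 5.925 p [ 743.01 -169.29  127.97] jaw 85.59061932011336 F [ 5.2  -0.28  0.95] M [-0.13 -1.   -0.06] w 33.19421873541016
px rows 144 340 tilt [-4.06] res mm [ 0.26 -1.82]
```

View pics/c4.png

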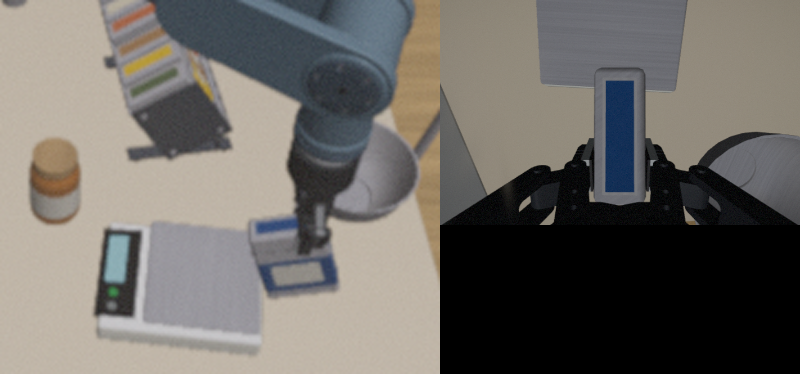

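>>> arm_command --pt "1 -0.4 0 0 0" --pt "1 -0.8 0 0 0" --pt "1 -1.2 0 0 0" --pt "1 -1.6 0 0 0" --pt "1 -2 0 0 0"

```text
t: 6.65
tool_pos: [722.8, -169.2, 127.5]
tool_rot: [[0.077, 0.997, 0.0], [0.997, -0.077, -0.0], [-0.0, 0.0, -1.0]]
wrist_force: [5.0, 0.0, 2.6]
gripper_width: 33.1
```

Run:
```python
from h import *
print('pan edge',won('w4',(187,150),56),won('w4',(420,162),56))
st();wr('w5');tilt('w5')
b=r.capture('side')[:,:,::-1];cv2.imwrite('pics/s5.png',b)
# near long bottom/top edge orientation of side view: blue band on broad face
h=cv2.cvtColor(b[210:290,370:450],cv2.COLOR_BGR2HSV);m=cv2.inRange(h,(105,110,40),(125,255,255))
for c in cv2.findContours(m,0,1)[0]:
    if cv2.contourArea(c)>20: print(cv2.minAreaRect(c),cv2.contourArea(c))
```

```text
pan edge [ 695.55 -247.74   56.  ] [ 714.07 -105.33   56.  ]
t 6.65 p [ 722.81 -169.18  127.52] jaw 85.59053933035895 F [5.01 0.05 2.64] M [-0.05 -0.99 -0.04] w 33.052803353337154
px rows 152 340 tilt [-8.55] res mm [ 0.11 -1.6 ]
((58.46000289916992, 40.28000259399414), (11.80000114440918, 4.800000190734863), 53.13010025024414) 22.0
((28.411767959594727, 23.647058486938477), (2.9104273319244385, 16.00735092163086), 75.96376037597656) 30.0
```

Run:
```python
from h import *
for n in ('w3','w4','w5'):
    a=cv2.imread(f'pics/{n}.png');h=cv2.cvtColor(a,cv2.COLOR_BGR2HSV);m=cv2.inRange(h,(105,110,40),(125,255,255))[:,270:380]>0
    print(n,[int(m[v].sum()) for v in range(150,341,20)])
b=cv2.imread('pics/s5.png');A=cv2.resize(b[130:300,280:480],None,fx=2.2,fy=2.2,interpolation=cv2.INTER_CUBIC)
B=cv2.imread('pics/w5.png')
o=np.zeros((374,800,3),np.uint8);o[:,:440]=A;o[:225,440:]=cv2.resize(B,(360,225));cv2.imwrite('pics/c5.png',o)
```

```text
w3 [57, 54, 55, 54, 53, 52, 51, 51, 50, 48]
w4 [49, 49, 49, 50, 50, 50, 50, 51, 49, 51]
w5 [0, 45, 46, 46, 47, 48, 49, 50, 50, 51]
```

View pics/c5.png

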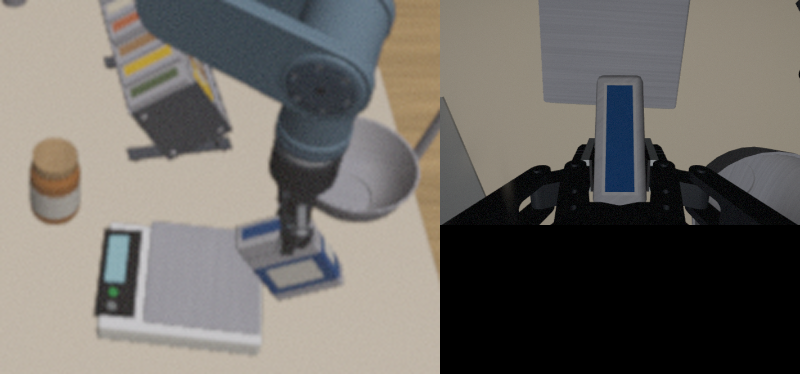

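```bash
cat > g.py <<'E'
import numpy as np
from scipy.spatial.transform import Rotation as Ro
W=np.deg2rad(8.6)
aw=np.array([np.cos(W),np.sin(W),0]);yr=np.array([-np.sin(W),np.cos(W),0]);up=np.array([0,0,1.])
s,c=.5,np.sqrt(.75)
RR=np.c_[c*aw+s*up,yr,c*up-s*aw]       # row axes as columns
C0=np.array([565.1,162.4]);             # tops' mean, at row x=-3,z=130
O=np.array([*C0,159.1])-RR@[-3,0,130.]
A,HG=22.9,50.
def tin(th,psi):   # tin axes in world for tilt th, yaw psi rel. row
    a=Ro.from_euler('z',psi,degrees=True).apply(aw);t=np.deg2rad(th);y=np.cross(up,a)
    return np.c_[np.cos(t)*a+np.sin(t)*up,y,np.cos(t)*up-np.sin(t)*a]
def row(tcp,th,psi,pts):
    B=tin(th,psi);g=np.asarray(tcp,float)+[0,0,19];cen=g-B@[A,0,HG]
    return ((cen+np.asarray(pts,float)@B.T)-O)@RR
def tcp_for(pt_tin,pt_row,th,psi):
    B=tin(th,psi);return O+RR@np.asarray(pt_row,float)-B@np.asarray(pt_tin,float)+B@[A,0,HG]-[0,0,19]
cor={'far+':(45,17,-65),'far-':(45,-17,-65),'near+':(-45,17,-65),'near-':(-45,-17,-65)}
E
python3 - <<'E'
from g import *
np.set_printoptions(precision=1,suppress=True)
print('O',O)
for th in (12,20,29,40):
  for psi in (0,-13,-20,13):
    q=row([600,160,250],th,psi,list(cor.values()));q-=q[q[:,2].argmin()];print(th,psi,dict(zip(cor,q.tolist().__iter__() and [list(np.round(v,1)) for v in q])))
E
```

```text
O [631.9 172.5  48. ]
12 0 {'far+': [np.float64(0.0), np.float64(0.0), np.float64(0.0)], 'far-': [np.float64(-0.0), np.float64(-34.0), np.float64(0.0)], 'near+': [np.float64(-85.6), np.float64(0.0), np.float64(27.8)], 'near-': [np.float64(-85.6), np.float64(-34.0), np.float64(27.8)]}
12 -13 {'far+': [np.float64(0.0), np.float64(0.0), np.float64(0.0)], 'far-': [np.float64(-6.6), np.float64(-33.1), np.float64(3.8)], 'near+': [np.float64(-83.6), np.float64(19.8), np.float64(26.7)], 'near-': [np.float64(-90.3), np.float64(-13.3), np.float64(30.5)]}
12 -20 {'far+': [np.float64(0.0), np.float64(0.0), np.float64(0.0)], 'far-': [np.float64(-10.1), np.float64(-31.9), np.float64(5.8)], 'near+': [np.float64(-81.0), np.float64(30.1), np.float64(25.2)], 'near-': [np.float64(-91.1), np.float64(-1.8), np.float64(31.0)]}
12 13 {'far+': [np.float64(-6.6), np.float64(33.1), np.float64(3.8)], 'far-': [np.float64(0.0), np.float64(0.0), np.float64(0.0)], 'near+': [np.float64(-90.3), np.float64(13.3), np.float64(30.5)], 'near-': [np.float64(-83.6), np.float64(-19.8), np.float64(26.7)]}
20 0 {'far+': [np.f
[... 2445 characters left out ...]
4(80.5), np.float64(-48.6), np.float64(20.3)], 'near+': [np.float64(0.0), np.float64(0.0), np.float64(0.0)], 'near-': [np.float64(-6.6), np.float64(-33.1), np.float64(3.8)]}
40 -20 {'far+': [np.float64(85.0), np.float64(-23.6), np.float64(17.7)], 'far-': [np.float64(75.0), np.float64(-55.5), np.float64(23.5)], 'near+': [np.float64(0.0), np.float64(0.0), np.float64(0.0)], 'near-': [np.float64(-10.1), np.float64(-31.9), np.float64(5.8)]}
40 13 {'far+': [np.float64(80.5), np.float64(48.6), np.float64(20.3)], 'far-': [np.float64(87.1), np.float64(15.5), np.float64(16.5)], 'near+': [np.float64(-6.6), np.float64(33.1), np.float64(3.8)], 'near-': [np.float64(0.0), np.float64(0.0), np.float64(0.0)]}
```

>>> arm_command --pt "1 0 0 2.5 0" --pt "1 0 0 5 0" --pt "1 -1 0 7 0" --pt "1 -5 0 7 0" --pt "1 -9.5 0 7 0"

```text
t: 7.38
tool_pos: [624.9, -168.4, 195.3]
tool_rot: [[0.076, 0.997, -0.006], [0.997, -0.076, 0.002], [0.001, -0.006, -1.0]]
wrist_force: [0.3, -0.8, -1.2]
gripper_width: 33.2
```

>>> arm_command --pt "1 0 0 -1 0" --pt "1 0 0 -2 0" --pt "1 0.8 0 -2.6 0" --pt "1 1.6 0 -2.8 0" --pt "1 2.4 0 -2.9 0"

```text
t: 8.0
tool_pos: [653.1, -169.2, 168.2]
tool_rot: [[0.077, 0.997, 0.0], [0.997, -0.077, -0.0], [-0.0, 0.0, -1.0]]
wrist_force: [-0.5, -0.6, -0.3]
gripper_width: 33.7
```

```bash
cat >> h.py <<'E'
def nearw(n):
    wr(n);a=cv2.imread(f'pics/{n}.png');h=cv2.cvtColor(a,cv2.COLOR_BGR2HSV);m=cv2.inRange(h,(105,110,40),(125,255,255))[:,270:380]>0
    print(n,[int(m[v].sum()) for v in range(150,341,20)])
E
python3 - <<'E'
from h import *
st();nearw('w6')
E
```

```text
t 8.0 p [ 653.1  -169.17  168.18] jaw 85.61092004856683 F [-0.54 -0.64 -0.32] M [0.04 0.1  0.01] w 33.658728283120105
w6 [0, 44, 46, 45, 46, 48, 49, 49, 50, 51]
```

>>> arm_command --pt "1 0.4 0 -0.3 0" --pt "1 0.8 0 -0.5 0" --pt "1 1.3 0 -0.7 0" --pt "1 1.8 0 -0.8 0" --pt "1 2.3 0 -0.9 0"

```text
t: 8.68
tool_pos: [678.3, -170.6, 165.1]
tool_rot: [[0.077, 0.997, 0.009], [0.997, -0.077, -0.004], [-0.004, 0.009, -1.0]]
wrist_force: [-0.8, -0.1, 16.5]
gripper_width: 32.9
```

Run:
```python
from h import *
st();nearw('w7')
```

```text
t 8.675 p [ 678.3  -170.62  165.11] jaw 85.60148802791953 F [-0.79 -0.05 16.5 ] M [-0.19  0.42  0.03] w 32.94614898903343
w7 [49, 49, 49, 49, 51, 51, 51, 51, 50, 51]
```

Run:
```python
from g import *
np.set_printoptions(precision=1,suppress=True)
for z in (160,140,130,126):
    t=tcp_for((45,17,-65),(38,5,z),16,-18);print(z,t,row(t,16,-18,list(cor.values())).round(1).tolist())
print('ydir',yr,'-zdir',-RR[:,2])
```

```text
160 [529.6 162.3 291. ] [[38.0, 5.0, 160.0], [28.9, -27.3, 165.3], [-45.7, 31.7, 179.7], [-54.8, -0.6, 184.9]]
140 [539.5 163.8 273.7] [[38.0, 5.0, 140.0], [28.9, -27.3, 145.3], [-45.7, 31.7, 159.7], [-54.8, -0.6, 164.9]]
130 [544.5 164.5 265.1] [[38.0, 5.0, 130.0], [28.9, -27.3, 135.3], [-45.7, 31.7, 149.7], [-54.8, -0.6, 154.9]]
126 [546.4 164.8 261.6] [[38.0, 5.0, 126.0], [28.9, -27.3, 131.3], [-45.7, 31.7, 145.7], [-54.8, -0.6, 150.9]]
ydir [-0.1  1.   0. ] -zdir [ 0.5  0.1 -0.9]
```

>>> arm_command --pt "1 0 0 4 0" --pt "1 0 0 8 0" --pt "1 0 0 12 0" --pt "1 -1 3 15 0" --pt "1 -2 7 16 0"

```text
t: 9.35
tool_pos: [655.8, -99.6, 322.4]
tool_rot: [[0.079, 0.997, 0.005], [0.997, -0.079, -0.002], [-0.001, 0.005, -1.0]]
wrist_force: [0.6, 0.2, -3.4]
gripper_width: 33.6
```

>>> arm_command --pt "1 -3 6 0 -2" --pt "1 -6 12 0 -4" --pt "1 -9 18 0 -5" --pt "1 -12 23 0 -5" --pt "1 -12.6 26.2 -1.5 -5"

```text
t: 9.98
tool_pos: [528.2, 165.2, 306.3]
tool_rot: [[0.162, 0.987, 0.004], [0.987, -0.162, 0.001], [0.001, 0.004, -1.0]]
wrist_force: [0.4, 0.6, -0.9]
gripper_width: 33.3
```

Run:
```python
from h import *
from g import row,cor
s=st();nearw('w8')
b=r.capture('side')[:,:,::-1];t=r.capture('top')[:,:,::-1];cv2.imwrite('pics/s8.png',b)
o=np.zeros((600,800,3),np.uint8)
o[:300,:360]=cv2.resize(b[70:220,290:470],None,fx=2,fy=2);o[:240,370:690]=cv2.resize(t[110:230,200:360],None,fx=2,fy=2)
B=cv2.imread('pics/w8.png');o[310:560,:400]=cv2.resize(B,(400,250));cv2.imwrite('pics/c8.png',o)
print(row(s['tool_pos'],16,-18,list(cor.values())).round(1).tolist())
```

```text
t 9.975 p [528.22 165.22 306.25] jaw 80.6778065588941 F [ 0.37  0.56 -0.93] M [ 0.01 -0.04  0.  ] w 33.250737091814436
w8 [49, 49, 49, 50, 50, 50, 50, 51, 51, 51]
[[44.8, 8.1, 173.6], [35.7, -24.2, 178.9], [-38.9, 34.8, 193.3], [-48.0, 2.5, 198.6]]
```

View pics/c8.png

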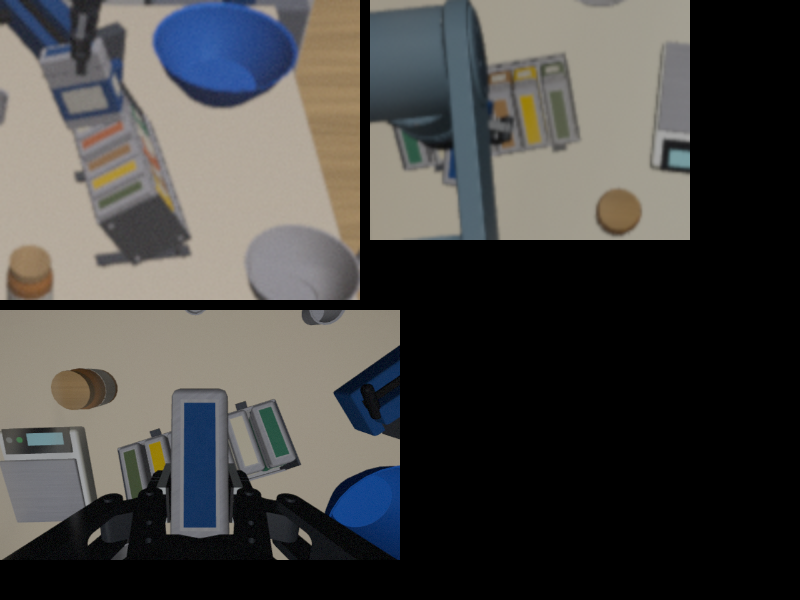

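```bash
cat >> h.py <<'E'
def rowy(name,seed,tol=16):
    from g import C0,yr
    im=cv2.imread(f'pics/{name}.png');L=cv2.cvtColor(im,cv2.COLOR_BGR2LAB).astype(float)
    m=(np.linalg.norm(L-np.median(L[seed[1]-2:seed[1]+3,seed[0]-2:seed[0]+3].reshape(-1,3),0),axis=2)<tol).astype(np.uint8)
    n,l,s,c=cv2.connectedComponentsWithStats(m);k=l[seed[1],seed[0]];ys,xs=np.where(l==k)
    P=np.array([won(name,(x,y),159.1) for x,y in zip(xs,ys)])-[*C0,0]
    yy=P[:,:2]@yr[:2];return (np.percentile(yy,3)+np.percentile(yy,97))/2,s[k],P[:,:2].mean(0)
E
python3 - <<'E'
from h import *
for n,s,e in (('green',(437,192),104.4),('cream',(389,208),62),('olive',(216,267),-103.3),('yellow',(251,232),-62.1)):print(n,e,rowy('w8',s))
E
```

```text
green 104.4 (np.float64(102.75440618638811), array([ 415,  155,   47,   81, 1638], dtype=int32), array([-13.09, 101.69]))Traceback (most recent call last):
  File "<stdin>", line 2, in <module>
  File "h.py", line 58, in rowy
    P=np.array([won(name,(x,y),159.1) for x,y in zip(xs,ys)])-[*C0,0]
                ~~~^^^^^^^^^^^^^^^^^^
  File "h.py", line 21, in won
    f=np.load(f'pics/{name}.npz');c=r.get_calibration('wrist');T=np.array(c['T_tool_cam'])
                                    ~~~~~~~~~~~~~~~~~^^^^^^^^^
ValueError: time passes only in moves, steps and waits
```

>>> arm_command --pt "1 0.5 -0.1 -1 0" --pt "1 1 -0.1 -2 0" --pt "1 1.3 -0.2 -3 0" --pt "1 1.5 -0.2 -4 0" --pt "1 1.5 -0.2 -4 0"

```text
t: 10.75
tool_pos: [543.4, 160.4, 262.8]
tool_rot: [[0.164, 0.986, -0.003], [0.986, -0.164, -0.0], [-0.001, -0.003, -1.0]]
wrist_force: [0.5, 0.3, -1.5]
gripper_width: 33.2
```

>>> arm_command --pt "1 0.1 0 -0.2 0" --pt "1 0.2 0 -0.4 0" --pt "1 0.3 0.1 -0.5 0" --pt "1 0.4 0.1 -0.7 0" --pt "1 0.4 0.1 -0.7 0"

```text
t: 11.38
tool_pos: [548.6, 162.6, 261.7]
tool_rot: [[0.163, 0.987, 0.004], [0.987, -0.163, 0.001], [0.002, 0.004, -1.0]]
wrist_force: [-8.9, 1.4, 17.4]
gripper_width: 33.3
```

```bash
sed -i "s/^def ray/_cal={}\ndef cal(n):\n    if n not in _cal:_cal[n]=r.get_calibration(n)\n    return _cal[n]\ndef ray/; s/=r.get_calibration(n)\(;R=\|;p=\)/=cal(n)\1/; s/c=r.get_calibration('wrist')/c=cal('wrist')/" h.py
cat >> h.py <<'E'
def corners(th,psi):
    from g import row,cor
    s=st();q=row(s['tool_pos'],th,psi,list(cor.values()));print(dict(zip(cor,q.round(1).tolist())));
    from g import RR; print('F row',np.array(s['wrist_force'])@RR)
E
python3 - <<'E'
from h import *
corners(16,-18)
E
```

```text
t 11.375 p [548.56 162.64 261.74] jaw 80.63592482681814 F [-8.87  1.45 17.41] M [ 0.09  1.24 -0.03] w 33.34275997777377
{'far+': [39.6, 2.5, 125.2], 'far-': [30.5, -29.8, 130.5], 'near+': [-44.0, 29.3, 144.9], 'near-': [-53.1, -3.1, 150.1]}
F row [ 1.3   2.76 19.36]
```

>>> arm_command --pt "1 -0.1 0.2 0.1 0" --pt "1 -0.1 0.4 0.1 0" --pt "1 -0.1 0.6 0.1 0" --pt "1 -0.1 0.8 0.1 0" --pt "1 -0.1 1 0.1 0"

```text
t: 12.0
tool_pos: [547.5, 171.8, 261.8]
tool_rot: [[0.163, 0.987, 0.003], [0.987, -0.163, -0.001], [-0.0, 0.003, -1.0]]
wrist_force: [-7.2, -2.8, 13.3]
gripper_width: 33.1
```

Run:
```python
from h import *
corners(16,-18);nearw('w9')
```

```text
t 12.0 p [547.51 171.83 261.78] jaw 80.60514054258199 F [-7.21 -2.81 13.34] M [-0.65  1.02 -0.16] w 33.100365195508445
{'far+': [39.9, 11.8, 125.1], 'far-': [30.8, -20.6, 130.4], 'near+': [-43.7, 38.5, 144.8], 'near-': [-52.8, 6.2, 150.0]}
F row [ 0.13 -1.7  15.32]
w9 [49, 49, 49, 50, 50, 50, 50, 51, 51, 51]
```

>>> arm_command --pt "1 0 0.2 0 0" --pt "1 -0.1 0.4 0 0" --pt "1 -0.1 0.6 0 0" --pt "1 -0.1 0.8 0 0" --pt "1 -0.1 0.8 0 0"

```text
t: 12.68
tool_pos: [546.5, 179.1, 261.6]
tool_rot: [[0.163, 0.987, 0.003], [0.987, -0.163, -0.002], [-0.002, 0.004, -1.0]]
wrist_force: [-6.0, -2.6, 11.8]
gripper_width: 33.2
```

Run:
```python
from h import *
corners(16,-18);wr('w10')
b=r.capture('side')[:,:,::-1];cv2.imwrite('pics/s10.png',b)
o=np.zeros((600,800,3),np.uint8)
o[:560,:480]=cv2.resize(b[80:220,310:430],None,fx=4,fy=4,interpolation=cv2.INTER_CUBIC)
o[:300,490:]=cv2.resize(cv2.imread('pics/w10.png')[100:400,160:470],(310,300));cv2.imwrite('pics/c10.png',o)
```

```text
t 12.675 p [546.51 179.11 261.58] jaw 80.59550954725337 F [-6.04 -2.61 11.81] M [-1.18  0.94 -0.2 ] w 33.16578376958681
{'far+': [39.9, 19.1, 124.9], 'far-': [30.8, -13.2, 130.1], 'near+': [-43.7, 45.8, 144.5], 'near-': [-52.8, 13.5, 149.8]}
F row [ 0.4  -1.67 13.41]
```

View pics/c10.png

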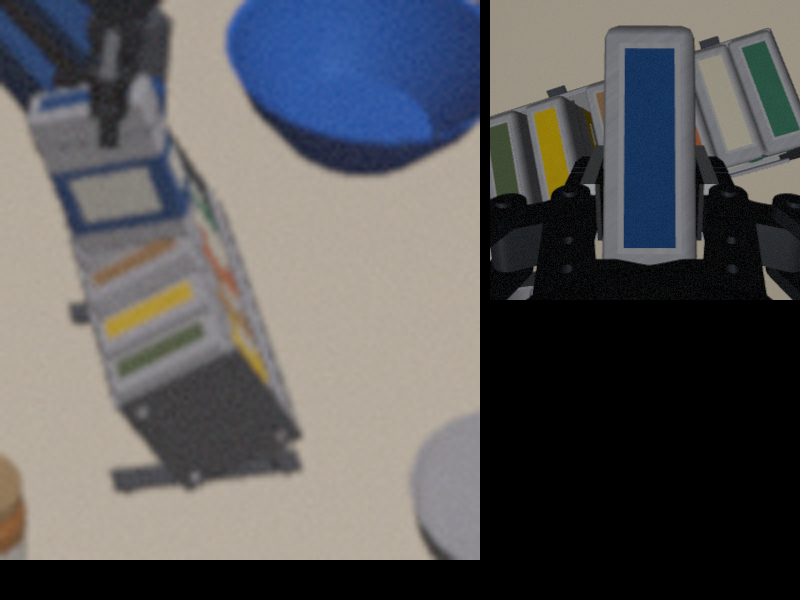

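>>> arm_command --pt "1 0 0.2 0 0" --pt "1 0 0.3 -0.2 0" --pt "1 0.1 0.3 -0.4 0" --pt "1 0.2 0.3 -0.6 0" --pt "1 0.3 0.3 -0.8 0"

```text
t: 13.4
tool_pos: [549.7, 180.9, 260.3]
tool_rot: [[0.164, 0.986, 0.006], [0.986, -0.164, -0.005], [-0.004, 0.007, -1.0]]
wrist_force: [-29.1, -10.3, 54.5]
gripper_width: 33.5
```

Run:
```python
from h import *
corners(16,-18);nearw('w11')
```

```text
t 13.4 p [549.66 180.89 260.31] jaw 80.57191551083018 F [-29.1  -10.35  54.5 ] M [-3.38  4.63 -0.62] w 33.464086313690586
{'far+': [42.2, 20.4, 122.1], 'far-': [33.1, -11.9, 127.3], 'near+': [-41.4, 47.1, 141.7], 'near-': [-50.5, 14.8, 147.0]}
F row [ 0.99 -5.88 62.36]
w11 [50, 50, 50, 50, 50, 51, 51, 51, 51, 51]
```

Run:
```python
from g import *
np.set_printoptions(precision=1,suppress=True)
cur=np.array([549.66,180.89,260.31])
for psi,z in ((-18,124),(-14,123),(-10,123),(-10,119),(-6,121)):
    t=tcp_for((45,17,-65),(42,21.5,z),15,psi);print(psi,z,t,(t-cur),row(t,15,psi,list(cor.values())).round(1).tolist())
```

```text
-18 124 [550.2 181.5 262.8] [0.5 0.6 2.5] [[42.0, 21.5, 124.0], [32.9, -10.8, 129.3], [-41.2, 48.4, 145.2], [-50.3, 16.0, 150.4]]
-14 123 [551.4 177.9 261.9] [ 1.7 -3.   1.6] [[42.0, 21.5, 123.0], [34.9, -11.5, 127.1], [-42.7, 42.5, 145.0], [-49.8, 9.5, 149.1]]
-10 123 [552.4 174.3 261.9] [ 2.7 -6.6  1.6] [[42.0, 21.5, 123.0], [36.9, -12.0, 126.0], [-43.8, 36.6, 145.6], [-48.9, 3.1, 148.6]]
-10 119 [554.3 174.6 258.4] [ 4.7 -6.3 -1.9] [[42.0, 21.5, 119.0], [36.9, -12.0, 122.0], [-43.8, 36.6, 141.6], [-48.9, 3.1, 144.6]]
-6 121 [554.6 170.9 260.2] [  4.9 -10.   -0.1] [[42.0, 21.5, 121.0], [38.9, -12.3, 122.8], [-44.5, 30.6, 144.1], [-47.6, -3.2, 145.8]]
```

>>> arm_command --pt "1 -0.3 0 1 0" --pt "1 -0.3 -0.2 1.1 2" --pt "1 -0.3 -0.4 1.1 4" --pt "1 -0.3 -0.5 1 6" --pt "1 -0.2 -0.7 0.9 8"

```text
t: 14.08
tool_pos: [546.7, 175.8, 260.8]
tool_rot: [[0.023, 1.0, 0.0], [1.0, -0.023, -0.0], [-0.0, 0.0, -1.0]]
wrist_force: [-9.7, -0.2, 14.4]
gripper_width: 33.3
```

Run:
```python
from h import *
corners(15,-10)
```

```text
t 14.075 p [546.71 175.84 260.84] jaw 88.69636060731492 F [-9.71 -0.24 14.38] M [-0.51  1.27 -0.13] w 33.33239067427591
{'far+': [36.8, 23.9, 124.8], 'far-': [31.7, -9.6, 127.7], 'near+': [-49.0, 39.0, 147.4], 'near-': [-54.1, 5.5, 150.3]}
F row [-1.15  1.22 17.27]
```

>>> arm_command --pt "1 0.1 -0.1 -0.2 1" --pt "1 0.2 -0.1 -0.4 2" --pt "1 0.3 -0.2 -0.5 3" --pt "1 0.4 -0.2 -0.6 4" --pt "1 0.4 -0.2 -0.6 4"

```text
t: 14.7
tool_pos: [551.0, 173.4, 262.1]
tool_rot: [[-0.046, 0.999, 0.005], [0.999, 0.046, -0.002], [-0.002, 0.005, -1.0]]
wrist_force: [-24.3, -5.2, 44.6]
gripper_width: 33.4
```

Run:
```python
from h import *
corners(15,-6);nearw('w12')
```

```text
t 14.7 p [551.03 173.39 262.09] jaw 92.65380919600153 F [-24.33  -5.22  44.65] M [-1.81  3.67 -0.36] w 33.428188411334446
{'far+': [40.2, 24.5, 124.2], 'far-': [37.2, -9.3, 126.0], 'near+': [-46.3, 33.6, 147.3], 'near-': [-49.4, -0.2, 149.1]}
F row [ 0.82 -1.53 51.08]
w12 [49, 50, 49, 50, 50, 50, 51, 51, 52, 52]
```

Run:
```python
from h import *
for n,s in (('green',(435,195)),('cream',(393,195)),('yellow',(221,245)),('olive',(175,270))):print(n,rowy('w10',s)[:2])
# find panels in w12 by hue
a=cv2.imread('pics/w12.png');h=cv2.cvtColor(a,cv2.COLOR_BGR2HSV)
for n,lo,hi in (('green',(60,60,30),(95,255,255)),('terra',(0,110,60),(11,255,255)),('brown',(12,90,60),(19,255,255)),('yellow',(20,130,90),(30,255,255)),('olive',(28,50,30),(50,150,140))):
    m=cv2.inRange(h,lo,hi);k,l,s,c=cv2.connectedComponentsWithStats(m)
    for i in range(1,k):
        if s[i,4]>120: 
            ys,xs=np.where(l==i);from g import C0,yr
            P=np.array([won('w12',p,159.1) for p in zip(xs,ys)]);yy=(P[:,:2]-C0)@yr[:2];print(n,s[i],c[i],'y',np.percentile(yy,[3,97]))
```

```text
green (np.float64(104.50839676853678), array([ 412,  141,   57,   96, 2324], dtype=int32))
cream (np.float64(70.79501820789557), array([ 368,  155,   55,   96, 2463], dtype=int32))
yellow (np.float64(-64.44553721023468), array([ 204,  208,   34,   87, 1660], dtype=int32))
olive (np.float64(-103.44969972830027), array([ 157,  223,   32,   74, 1435], dtype=int32))
green [  0 123  53  31 908] [ 25.68 137.82] y [-203.07 -169.78]
green [ 427  160   40   95 2254] [446.34 207.33] y [ 93.45 115.86]
brown [  40   10   99   87 5874] [85.86 51.88] y [-154.46  -99.7 ]
yellow [ 208  182   24   94 2130] [219.1  229.28] y [-76.82 -54.  ]
olive [ 153  188   25   93 2034] [165.5  234.29] y [-119.42  -92.78]
```

>>> arm_command --pt "1 -0.2 0 0.6 0" --pt "1 -0.2 -0.3 0.6 0" --pt "1 -0.1 -0.6 0.5 0" --pt "1 0 -0.6 0.2 0" --pt "1 0.1 -0.6 0 0"

```text
t: 15.38
tool_pos: [552.4, 168.3, 261.6]
tool_rot: [[-0.046, 0.999, 0.005], [0.999, 0.046, 0.0], [0.0, 0.005, -1.0]]
wrist_force: [-19.9, -1.2, 41.1]
gripper_width: 33.4
```

Run:
```python
from h import *
corners(15,-6);nearw('w13')
```

```text
t 15.375 p [552.37 168.35 261.62] jaw 92.65274667737405 F [-19.88  -1.24  41.06] M [-0.97  2.95 -0.3 ] w 33.41166924602489
{'far+': [40.5, 19.4, 123.5], 'far-': [37.4, -14.5, 125.3], 'near+': [-46.0, 28.4, 146.6], 'near-': [-49.1, -5.4, 148.4]}
F row [ 3.35  1.75 45.48]
w13 [50, 50, 50, 50, 50, 50, 51, 52, 52, 52]
```

```bash
sed -i 's/A,HG=22.9,50./A,HG=22.9,48./' g.py
python3 - <<'E'
from g import *
np.set_printoptions(precision=1,suppress=True)
cmd=np.array([557,168.5,252])
for psi,y,z in ((-20,3.5,140),(-20,3.5,126),(-20,19.5,126),(-14,20,125),(-8,20.3,125),(-8,20,115),(0,20,115)):
    t=tcp_for((45,17,-65),(40,y,z),14,psi);print(psi,y,z,t,(t-cmd),row(t,14,psi,list(cor.values())).round(1).tolist())
E
```

```text
-20 3.5 140 [545.3 163.7 274.6] [-11.7  -4.8  22.6] [[40.0, 3.5, 140.0], [29.9, -28.4, 145.8], [-42.0, 33.4, 162.2], [-52.0, 1.4, 168.0]]
-20 3.5 126 [552.2 164.7 262.4] [-4.8 -3.8 10.4] [[40.0, 3.5, 126.0], [29.9, -28.4, 131.8], [-42.0, 33.4, 148.2], [-52.0, 1.4, 154.0]]
-20 19.5 126 [549.8 180.5 262.4] [-7.2 12.  10.4] [[40.0, 19.5, 126.0], [29.9, -12.4, 131.8], [-42.0, 49.4, 148.2], [-52.0, 17.4, 154.0]]
-14 20 125 [551.2 175.8 261.6] [-5.8  7.3  9.6] [[40.0, 20.0, 125.0], [32.9, -13.0, 129.1], [-44.3, 41.1, 148.5], [-51.4, 8.1, 152.6]]
-8 20.3 125 [552.8 170.9 261.6] [-4.2  2.4  9.6] [[40.0, 20.3, 125.0], [35.9, -13.4, 127.4], [-45.8, 32.5, 149.4], [-49.9, -1.2, 151.7]]
-8 20 115 [557.7 171.4 252.9] [0.7 2.9 0.9] [[40.0, 20.0, 115.0], [35.9, -13.7, 117.4], [-45.8, 32.2, 139.4], [-49.9, -1.5, 141.7]]
0 20 115 [560.7 164.8 252.9] [ 3.7 -3.7  0.9] [[40.0, 20.0, 115.0], [40.0, -14.0, 115.0], [-46.5, 20.0, 139.8], [-46.5, -14.0, 139.8]]
```

Re-engage with the larger yaw.

>>> arm_command --pt "1 -0.8 0 1.5 0" --pt "1 -1.2 -0.2 2.5 -5" --pt "1 -1.2 -0.5 2.5 -10" --pt "1 -1.2 -0.5 2.4 -14" --pt "1 -1.2 -0.5 2.4 -14"

```text
t: 16.05
tool_pos: [539.5, 162.9, 276.0]
tool_rot: [[0.197, 0.98, -0.002], [0.98, -0.197, 0.0], [-0.0, -0.002, -1.0]]
wrist_force: [0.1, 0.1, -2.7]
gripper_width: 33.3
```

Run:
```python
from h import *
corners(14,-20);nearw('w14')
```

```text
t 16.05 p [539.45 162.91 275.98] jaw 78.64238696416841 F [ 0.05  0.12 -2.73] M [ 0.04  0.02 -0.  ] w 33.331127671072075
{'far+': [35.6, 3.6, 144.2], 'far-': [25.6, -28.3, 150.0], 'near+': [-46.3, 33.5, 166.3], 'near-': [-56.4, 1.6, 172.2]}
F row [-1.31  0.11 -2.4 ]
w14 [50, 49, 50, 51, 51, 51, 51, 52, 52, 52]
```

>>> arm_command --pt "1 0.6 0.1 -0.6 0" --pt "1 1.1 0.1 -1.2 0" --pt "1 1.2 0.1 -1.5 0" --pt "1 1.3 0.1 -1.7 0" --pt "1 1.3 0.1 -1.7 0"

```text
t: 16.73
tool_pos: [552.9, 164.1, 261.4]
tool_rot: [[0.197, 0.98, 0.001], [0.98, -0.197, 0.0], [0.0, 0.0, -1.0]]
wrist_force: [-2.9, 0.9, 5.3]
gripper_width: 32.9
```

Run:
```python
from h import *
corners(14,-20)
```

```text
t 16.725 p [552.94 164.11 261.44] jaw 78.61200615831355 F [-2.89  0.89  5.3 ] M [ 0.04  0.54 -0.  ] w 32.90312892202027
{'far+': [40.1, 2.8, 124.8], 'far-': [30.0, -29.2, 130.6], 'near+': [-41.9, 32.7, 147.0], 'near-': [-52.0, 0.7, 152.8]}
F row [0.29 1.31 5.96]
```

>>> arm_command --pt "1 0 0.4 0 0" --pt "1 -0.1 0.8 0 0" --pt "1 -0.1 1.1 0 0" --pt "1 -0.2 1.4 0 0" --pt "1 -0.2 1.6 0 0"

```text
t: 17.35
tool_pos: [550.8, 179.1, 260.4]
tool_rot: [[0.198, 0.98, -0.0], [0.98, -0.198, -0.002], [-0.002, 0.0, -1.0]]
wrist_force: [-3.1, -6.2, 5.7]
gripper_width: 33.0
```

Run:
```python
from h import *
corners(14,-20);nearw('w15')
from g import C0,yr
a=cv2.imread('pics/w15.png');h=cv2.cvtColor(a,cv2.COLOR_BGR2HSV)
for n,lo,hi in (('green',(60,60,30),(95,255,255)),('terra',(0,110,60),(11,255,255)),('brown',(11,80,50),(19,255,255)),('yellow',(20,130,90),(30,255,255)),('cream',(18,15,130),(32,75,255))):
    m=cv2.inRange(h,lo,hi);k,l,s,c=cv2.connectedComponentsWithStats(m)
    for i in range(1,k):
        if s[i,4]>60:
            ys,xs=np.where(l==i);P=np.array([won('w15',p,159.1) for p in zip(xs,ys)]);q=P[:,:2]-C0;yy=q@yr[:2]
            if abs(yy.mean())<130 and s[i,4]<8000 and abs((q@[yr[1],-yr[0]]).mean())<60:print(n,s[i],'y',np.percentile(yy,[3,97]))
```

```text
t 17.35 p [550.81 179.07 260.43] jaw 78.58749196152785 F [-3.11 -6.19  5.72] M [-1.58  0.72 -0.07] w 33.01340074231918
{'far+': [39.7, 17.9, 123.9], 'far-': [29.6, -14.0, 129.7], 'near+': [-42.3, 47.8, 146.1], 'near-': [-52.4, 15.8, 151.9]}
F row [-0.6  -5.65  6.95]
w15 [50, 50, 50, 51, 51, 51, 51, 51, 52, 52]
green [ 410  132   61   96 2448] y [ 94.35 114.79]
terra [366 223   9  24 112] y [40.24 45.05]
brown [ 246  191   27   64 1071] y [-35.87 -17.31]
yellow [ 203  207   37   88 1729] y [-76.41 -52.58]
cream [ 366  147   58   97 2425] y [61.71 79.74]
```

>>> arm_command --pt "1 0 -0.2 -0.1 3" --pt "1 0.1 -0.5 -0.1 6" --pt "1 0.2 -0.7 -0.2 9" --pt "1 0.3 -1 -0.3 12" --pt "1 0.3 -1 -0.4 12"

```text
t: 18.02
tool_pos: [554.1, 169.1, 256.1]
tool_rot: [[-0.009, 1.0, 0.0], [1.0, 0.009, -0.001], [-0.001, 0.0, -1.0]]
wrist_force: [-1.4, -5.2, 3.7]
gripper_width: 33.4
```

Run:
```python
from h import *
corners(14,-8)
```

```text
t 18.025 p [554.11 169.14 256.08] jaw 90.5419266464176 F [-1.41 -5.15  3.75] M [-1.11  0.29  0.02] w 33.36414385950641
{'far+': [38.2, 18.4, 119.7], 'far-': [34.1, -15.3, 122.1], 'near+': [-47.6, 30.5, 144.1], 'near-': [-51.7, -3.2, 146.5]}
F row [ 0.   -4.89  4.33]
```

Run:
```python
from g import *
np.set_printoptions(precision=1,suppress=True)
cur=np.array([554.11,169.14,256.08])
for psi,y,z in ((-4,18,114),(0,17.5,108),(0,17.5,100),(0,17.5,80),(0,17,60)):
    t=tcp_for((45,17,-65),(42,y,z),14,psi);print(psi,y,z,t,(t-cur),row(t,14,psi,list(cor.values())).round(1).tolist())
```

```text
-4 18 114 [561.6 166.4 253. ] [ 7.5 -2.8 -3. ] [[42.0, 18.0, 114.0], [39.9, -15.9, 115.2], [-44.3, 24.1, 138.7], [-46.4, -9.8, 139.9]]
0 17.5 108 [566.2 163.1 247.8] [12.1 -6.1 -8.2] [[42.0, 17.5, 108.0], [42.0, -16.5, 108.0], [-44.5, 17.5, 132.8], [-44.5, -16.5, 132.8]]
0 17.5 100 [570.2 163.7 240.9] [ 16.   -5.5 -15.2] [[42.0, 17.5, 100.0], [42.0, -16.5, 100.0], [-44.5, 17.5, 124.8], [-44.5, -16.5, 124.8]]
0 17.5 80 [580.  165.2 223.6] [ 25.9  -4.  -32.5] [[42.0, 17.5, 80.0], [42.0, -16.5, 80.0], [-44.5, 17.5, 104.8], [-44.5, -16.5, 104.8]]
0 17 60 [590.  166.2 206.3] [ 35.9  -3.  -49.8] [[42.0, 17.0, 60.0], [42.0, -17.0, 60.0], [-44.5, 17.0, 84.8], [-44.5, -17.0, 84.8]]
```

>>> arm_command --pt "1 0.4 -0.2 -0.3 2" --pt "1 0.8 -0.3 -0.5 4" --pt "1 1 -0.5 -0.8 6" --pt "1 1.2 -0.6 -1 8" --pt "1 1.3 -0.6 -1.2 8"

```text
t: 18.65
tool_pos: [566.8, 164.1, 243.7]
tool_rot: [[-0.149, 0.989, -0.001], [0.989, 0.149, 0.0], [0.0, -0.001, -1.0]]
wrist_force: [0.8, -0.0, -0.8]
gripper_width: 33.3
```

Run:
```python
from h import *
corners(14,0);nearw('w16')
```

```text
t 18.65 p [566.85 164.12 243.71] jaw 98.57043983460817 F [ 0.82 -0.01 -0.83] M [-0.04  0.05  0.01] w 33.31174567823628
{'far+': [40.6, 18.4, 104.0], 'far-': [40.6, -15.6, 104.0], 'near+': [-45.9, 18.4, 128.8], 'near-': [-45.9, -15.6, 128.8]}
F row [ 0.29 -0.14 -1.12]
w16 [50, 50, 50, 51, 51, 51, 51, 51, 52, 52]
```

>>> arm_command --pt "1 0.3 0 -0.5 0" --pt "1 0.6 0.1 -1.1 0" --pt "1 0.9 0.1 -1.6 0" --pt "1 1.2 0.2 -2.1 0" --pt "1 1.5 0.2 -2.6 0"

```text
t: 19.32
tool_pos: [582.1, 165.9, 217.9]
tool_rot: [[-0.149, 0.989, -0.0], [0.989, 0.149, 0.0], [0.0, -0.0, -1.0]]
wrist_force: [-0.4, -1.2, -0.7]
gripper_width: 33.1
```

```bash
cat >> h.py <<'E'
    from g import O
    print('tcp row',(np.array(s['tool_pos'])-O)@RR)
E
python3 - <<'E'
from h import *
corners(14,0);nearw('w17')
E
```

```text
t 19.325 p [582.13 165.89 217.88] jaw 98.58981852849041 F [-0.44 -1.21 -0.69] M [-0.26 -0.05 -0.06] w 33.12862725221802
{'far+': [41.0, 17.9, 74.0], 'far-': [41.0, -16.1, 74.0], 'near+': [-45.5, 17.9, 98.8], 'near-': [-45.5, -16.1, 98.8]}
F row [-0.88 -1.13 -0.29]
tcp row [ 41.43   0.91 172.23]
w17 [50, 50, 50, 50, 51, 51, 51, 51, 52, 52]
```

>>> arm_command --pt "1 0.3 0 -0.5 0" --pt "1 0.6 0.1 -1 0" --pt "1 0.9 0.1 -1.5 0" --pt "1 1.2 0.2 -2 0" --pt "1 1.2 0.2 -2.1 0"

```text
t: 20.0
tool_pos: [594.0, 167.9, 196.7]
tool_rot: [[-0.149, 0.989, -0.001], [0.989, 0.149, 0.0], [0.0, -0.001, -1.0]]
wrist_force: [-0.5, -0.0, -0.5]
gripper_width: 33.0
```

>>> arm_command --pt "1 -0.5 -0.1 -0.3 0" --pt "1 -1 -0.2 -0.6 0" --pt "1 -1.5 -0.2 -0.9 0" --pt "1 -1.9 -0.3 -1.1 0" --pt "1 -2.3 -0.3 -1.3 0"

```text
t: 20.62
tool_pos: [571.9, 164.7, 185.2]
tool_rot: [[-0.149, 0.989, 0.003], [0.989, 0.149, -0.0], [-0.001, 0.003, -1.0]]
wrist_force: [3.3, -0.7, 1.1]
gripper_width: 33.2
```

Run:
```python
from h import *
corners(25,0);nearw('w18')
```

```text
t 20.625 p [571.93 164.65 185.24] jaw 98.5802746444855 F [ 3.3  -0.7   1.13] M [-0.22 -0.87 -0.04] w 33.24334014399085
{'far+': [37.9, 18.2, 51.0], 'far-': [37.9, -15.8, 51.0], 'near+': [-51.8, 18.2, 58.9], 'near-': [-51.8, -15.8, 58.9]}
F row [ 3.3  -1.19 -0.6 ]
tcp row [ 16.21   1.2  149.09]
w18 [49, 49, 49, 50, 50, 51, 51, 51, 52, 52]
```

Run:
```python
from h import *
b=r.capture('side')[:,:,::-1];cv2.imwrite('pics/s18.png',b)
o=np.zeros((600,800,3),np.uint8)
o[:560,:480]=cv2.resize(b[90:230,310:430],None,fx=4,fy=4,interpolation=cv2.INTER_CUBIC)
o[:300,490:]=cv2.resize(cv2.imread('pics/w18.png')[100:400,160:470],(310,300));cv2.imwrite('pics/c18.png',o)
```

```text
(no output)
```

View pics/c18.png

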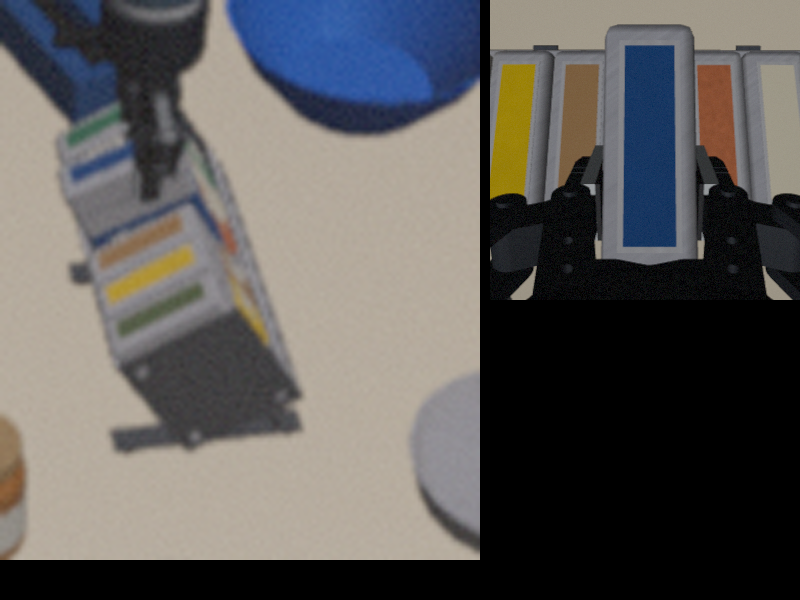

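>>> arm_command --pt "1 -0.2 0 -0.1 0" --pt "1 -0.4 -0.1 -0.2 0" --pt "1 -0.2 0 -0.5 0" --pt "1 0 0 -0.8 0" --pt "1 0.1 0 -1 0"

```text
t: 21.35
tool_pos: [571.8, 165.0, 173.7]
tool_rot: [[-0.149, 0.989, -0.001], [0.989, 0.149, 0.0], [0.0, -0.001, -1.0]]
wrist_force: [1.2, 1.2, 1.2]
gripper_width: 33.5
```

Run:
```python
from h import *
corners(28,0);nearw('w19')
```

```text
t 21.35 p [571.84 165.03 173.71] jaw 98.59119023367312 F [1.2  1.18 1.18] M [ 0.16 -0.57 -0.03] w 33.49042601079174
{'far+': [38.1, 18.6, 41.9], 'far-': [38.1, -15.4, 41.9], 'near+': [-51.9, 18.6, 45.0], 'near-': [-51.9, -15.4, 45.0]}
F row [1.77 0.99 0.34]
tcp row [ 10.41   1.59 139.13]
w19 [47, 48, 49, 49, 50, 50, 51, 50, 52, 53]
```

>>> arm_command --pt "0.57 0 0 0 0" --pt "0.54 0 0 0 0" --pt "0.5 0 0 0 0" --pt "0.48 0 0 0 0" --pt "0.45 0 0 0 0"

```text
t: 22.02
tool_pos: [571.9, 164.9, 174.3]
tool_rot: [[-0.149, 0.989, -0.0], [0.989, 0.149, 0.0], [0.0, -0.0, -1.0]]
wrist_force: [-0.3, 0.7, 0.1]
gripper_width: 47.0
```

Run:
```python
from h import *
corners(28,0);nearw('w20')
```

```text
t 22.025 p [571.86 164.85 174.32] jaw 98.5911814395122 F [-0.26  0.65  0.14] M [0.01 0.03 0.02] w 46.955494565554005
{'far+': [38.4, 18.4, 42.4], 'far-': [38.4, -15.6, 42.4], 'near+': [-51.6, 18.4, 45.5], 'near-': [-51.6, -15.6, 45.5]}
F row [-0.06  0.68  0.2 ]
tcp row [ 10.72   1.41 139.65]
w20 [0, 34, 35, 36, 37, 37, 37, 37, 39, 0]
```

>>> arm_command --pt "0.45 0 0 2 0" --pt "0.45 0 0 4 0" --pt "0.45 0 0 7 0" --pt "0.45 1 0 10 0" --pt "0.45 2 0 13 0"

```text
t: 22.7
tool_pos: [592.0, 164.8, 305.4]
tool_rot: [[-0.149, 0.989, 0.0], [0.989, 0.149, -0.0], [-0.0, 0.0, -1.0]]
wrist_force: [0.4, -0.5, -0.1]
gripper_width: 46.9
```

```bash
cat > chk.py <<'E'
from h import *
import sys
from g import C0,yr
n=sys.argv[1];st();wr(n)
a=cv2.imread(f'pics/{n}.png');h=cv2.cvtColor(a,cv2.COLOR_BGR2HSV)
for nm,lo,hi in (('green',(60,60,30),(95,255,255)),('cream',(18,15,130),(32,75,255)),('terra',(0,110,60),(11,255,255)),('blue',(105,110,40),(125,255,255)),('brown',(11,80,50),(19,200,255)),('yellow',(20,130,90),(30,255,255)),('olive',(28,50,30),(55,150,140))):
    m=cv2.inRange(h,lo,hi);k,l,s,c=cv2.connectedComponentsWithStats(m)
    for i in range(1,k):
        if 500<s[i,4]<9000:
            ys,xs=np.where(l==i);P=np.array([won(n,p,159.1) for p in zip(xs,ys)]);q=P[:,:2]-C0;yy=q@yr[:2];xx=q@[yr[1],-yr[0]]
            if abs(yy.mean())<130 and abs(xx.mean())<80:
                cn=max(cv2.findContours((l==i).astype(np.uint8),0,1)[0],key=cv2.contourArea);R=cv2.minAreaRect(cn)
                print(nm,'box',s[i],'minrect',np.round(R[1],1),round(R[2],1),'y',np.percentile(yy,[3,97]),'x',np.percentile(xx,[1,99]))
E
python3 chk.py w21
```

```text
t 22.7 p [592.04 164.84 305.38] jaw 98.59438063793147 F [ 0.41 -0.53 -0.05] M [ 0.03 -0.01 -0.01] w 46.88024366097951
green box [ 434  119   28   79 1664] minrect [80.1 21.4] 84.8 y [ 92.92 115.8 ] x [-30.19  34.87]
cream box [ 394  119   26   79 1723] minrect [79.4 22.3] 86.4 y [59.98 80.63] x [-30.22  34.83]
terra box [ 354  119   24   79 1635] minrect [78.8 21.1] 87.7 y [27.36 44.71] x [-30.25  34.79]
blue box [ 312  119   22   79 1625] minrect [78. 21.] 90.0 y [-7.53  8.96] x [-30.28  34.75]
brown box [ 268  119   23   79 1639] minrect [21.1 78.5] 1.4 y [-44.46 -27.16] x [-30.31  34.7 ]
yellow box [ 225  119   26   79 1645] minrect [21.6 78.8] 4.1 y [-80.01 -60.14] x [-30.34  33.78]
olive box [ 181  119   28   78 1605] minrect [21.1 79.2] 5.4 y [-117.14  -94.7 ] x [-30.37  33.74]
```

>>> arm_command --pt "1 -2 -0.2 -3 0" --pt "1 -4.3 -0.4 -6 0" --pt "1 -4.3 -0.4 -9 0" --pt "1 -4.3 -0.4 -12 0" --pt "1 -4.3 -0.4 -13 0"

```text
t: 23.38
tool_pos: [547.5, 160.7, 172.1]
tool_rot: [[-0.149, 0.989, -0.004], [0.989, 0.149, -0.0], [0.0, -0.004, -1.0]]
wrist_force: [-0.4, 0.1, 0.5]
gripper_width: 0.2
```

>>> arm_command --pt "1 0.2 0 -0.4 0" --pt "1 0.4 0 -0.7 0" --pt "1 0.6 0.1 -1 0" --pt "1 0.7 0.1 -1.3 0" --pt "1 0.8 0.1 -1.5 0"

```text
t: 24.0
tool_pos: [557.0, 161.9, 159.3]
tool_rot: [[-0.149, 0.989, 0.0], [0.989, 0.149, -0.0], [-0.0, 0.0, -1.0]]
wrist_force: [0.2, -0.3, -0.0]
gripper_width: -0.0
```

Run:
```python
from h import *
corners(30,0)
```

```text
t 24.0 p [557.05 161.87 159.28] jaw 98.59492507524043 F [ 0.15 -0.3  -0.05] M [-0.03 -0.01 -0.02] w -0.003351615762019247
{'far+': [21.7, 17.7, 37.6], 'far-': [21.7, -16.3, 37.6], 'near+': [-68.3, 17.7, 37.6], 'near-': [-68.3, -16.3, 37.6]}
F row [ 0.07 -0.32 -0.09]
tcp row [ -9.88   0.68 134.17]
```

No contact yet at tip z 134; press a few mm more.

>>> arm_command --pt "1 0.1 0 -0.2 0" --pt "1 0.2 0 -0.4 0" --pt "1 0.3 0 -0.5 0" --pt "1 0.4 0.1 -0.7 0" --pt "1 0.4 0.1 -0.7 0"

```text
t: 24.62
tool_pos: [557.8, 162.2, 158.2]
tool_rot: [[-0.151, 0.989, -0.007], [0.989, 0.151, -0.003], [-0.002, -0.007, -1.0]]
wrist_force: [-33.8, -7.6, 48.2]
gripper_width: 0.0
```

Run:
```python
from h import *
corners(30,0)
```

```text
t 24.625 p [557.78 162.24 158.21] jaw 98.66907139431093 F [-33.84  -7.61  48.21] M [-1.26  5.49 -0.03] w 0.010129556822711843
{'far+': [21.9, 17.9, 36.3], 'far-': [21.9, -16.1, 36.3], 'near+': [-68.1, 17.9, 36.3], 'near-': [-68.1, -16.1, 36.3]}
F row [-5.86 -2.47 59.05]
tcp row [ -9.73   0.94 132.86]
```

>>> arm_command --pt "1 -0.6 -0.1 1 0" --pt "1 -1 -0.1 2.5 0" --pt "1 -1 0 6 0" --pt "1 1 0 10 0" --pt "1 3.4 0.3 14.7 0"

```text
t: 25.25
tool_pos: [594.9, 165.8, 300.3]
tool_rot: [[-0.149, 0.989, -0.001], [0.989, 0.149, -0.0], [0.0, -0.001, -1.0]]
wrist_force: [1.0, -0.5, 0.2]
gripper_width: -0.0
```

```bash
python3 chk.py w22
python3 - <<'E'
from h import *
b=r.capture('side')[:,:,::-1]
o=np.zeros((600,800,3),np.uint8)
o[:560,:480]=cv2.resize(b[90:230,310:430],None,fx=4,fy=4,interpolation=cv2.INTER_CUBIC)
o[:200,480:]=cv2.resize(b,(320,200));o[210:410,480:]=cv2.resize(cv2.imread('pics/w22.png'),(320,200));cv2.imwrite('pics/c22.png',o)
E
```

```text
t 25.25 p [594.9  165.81 300.27] jaw 98.5847593994839 F [ 1.   -0.52  0.19] M [ 0.03 -0.05 -0.04] w -0.03451432221577329
green box [ 435  116   29   80 1717] minrect [81.1 21.9] 84.9 y [ 92.92 115.89] x [-29.88  34.61]
cream box [ 395  116   27   80 1781] minrect [80.4 22.9] 86.6 y [60.03 80.74] x [-29.91  34.56]
terra box [ 354  116   24   80 1690] minrect [79.6 21.4] 88.4 y [27.33 44.82] x [-29.94  34.51]
blue box [ 312  116   22   80 1688] minrect [79. 21.] 90.0 y [-7.68  8.57] x [-29.98  34.46]
brown box [ 266  116   24   80 1697] minrect [21.4 79.9] 2.4 y [-44.62 -27.14] x [-30.01  34.41]
yellow box [ 223  115   26   81 1724] minrect [21.8 80.7] 4.2 y [-80.18 -60.1 ] x [-30.05  34.36]
olive box [ 178  116   28   80 1653] minrect [21.4 81. ] 5.2 y [-117.17  -94.66] x [-30.08  33.45]
```

View pics/c22.png

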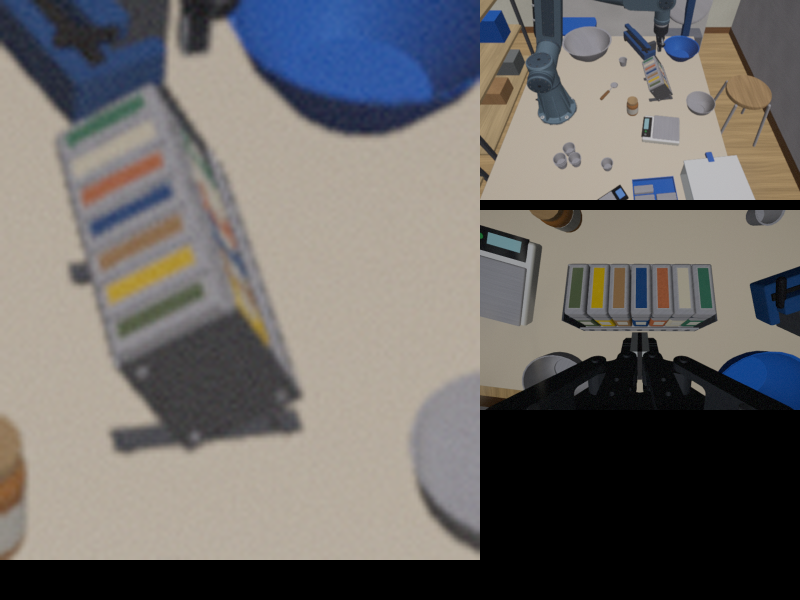

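All seven tins stand level and straight in the row. The cups and jar have not moved, and the arm is clear of everything.

```bash
python3 -c "
from station import r
print(r.finish_job())"
```

```text
the job is handed in; nothing more can be done
None
```

The blue tin is back in its gap, right way up and fully down. All seven tins stand straight and level in the rack, and I handed the job in at about 25 s of the 64 s allowed.

**How it went:**
- I gripped the tin off-centre, then tilted it in the jaws against the scale's far edge and pan.
- Yawed, one bottom corner went into the gap and pushed the terracotta, cream and green tins together. I then turned the tin straight and lowered it.
- The first try at spreading the gap stuck on the neighbours' tops, with wrist forces up to about 63 N. I backed out and the second try went in with only a few newtons.
- With the tin about 42 mm above the floor I opened the jaws, and it slid the rest of the way down.

**Last checks:**
- **Fully down:** a final push of about 59 N along the tin with the closed fingertips moved it no further. In the wrist picture all seven coloured top panels cover the same rows to within 1 pixel.
- **Spacing:** the tins sit 34 to 37 mm apart, centre to centre.
- **Bystanders:** the cups and the jar look untouched in the final side picture; I did not measure them.

**Limits and disagreements:** the highest wrist force I read was about 63 N, against the 120 N limit. I only read it at the end of each move, so a brief higher peak could have been missed. The wrist camera and the top camera disagreed by about 1 to 3 mm on where the row is. My tilt estimate from the wrist view was rough, so I went by the contact forces instead.

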